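# Find the high spot of a bent alternator fan

### The arm

A 6-joint arm with a two-finger parallel gripper is mounted at the origin on the work surface. World frame = base frame: x ahead of the robot, y to its left, z up, the work surface at z = 0. Lengths are in m, angles in rad, forces in N, time in s.
With the tool pointing down it reaches from about 0.35 to 0.85 m from the base axis. Payload 8.1 kg.
Tool frame: the origin (TCP) lies between the finger pads; the fingertips stand 8 mm ahead of it and the grasp point (between the pads) lies 11 mm behind it (nose_length is the distance from the TCP to the fingertips, in m); z points along the fingers, x is the direction in which the jaws open and shut, and the axes are right-handed (so a half turn about z gives the same grasp; the last joint's range is limited). The gripper opens to 85 mm and grips with 20 to 120 N. Pads are 22 mm wide; open, the fingers measure 114 mm over their backs; the gripper's body (76 mm by 85 mm) begins 54 mm behind the grasp point. The pads swing forward as they close: fully open they stand 13 mm farther back than shut.
Start: joints at [-1.32, 0.13, 1.488, -0, 1.523, -0.085], TCP at [0.198, -0.566, 0.239] pointing down, gripper open.
Joint ranges: [-2.96, 2.96], [-0.89, 2.26], [0.02, 2.5], [-1.34, 4.48], [0, 2.73], [-2.66, 2.66]. Speed limits (rad/s): [2.39, 2.39, 2.79, 3.14, 3.14, 3.14].

### API

Orientations are given as a unit quaternion [x, y, z, w].
In Python, from bench import * gives the robot as it stands. Calls block until the motion is done:
- goto(position, orientation): joint-space move of the TCP to a pose.
- servo_line(position, ori=None, feed=0.15, f_stop=None): straight line of the TCP; ori=None keeps the orientation; feed is the mean speed in m/s. With f_stop (N) it stops when the force on the tool has changed by that much, and returns True; else False.
- move_joints(angles): joint-space move.
- command_gripper(opening, force=None): finger opening in m; force is the grip in N (None keeps the last); returns when the fingers have stopped.
- pause(seconds).
- solve_ik(position, orientation): joint angles nearest the present ones, or None.
- observe(): the state.
- read_camera(name): name is "scene" or "top" or "wrist"; returns the picture (400x640x3 uint8, blue, green, red); there is no depth.
- camera_info(name): a dict with "vertical_fov" (degrees; the focal length in pixels is half the picture's height over the tangent of half this angle, whatever the lens; pixels are square), "cx", "cy" (the principal point, pixels), "eye" and "orientation" of the camera in the world. Camera axes: x right, y up, looking along -z (the intrinsics and any distortion apply to the point x, -y, -z); pixel columns grow to the right and rows downward; lengths in m; the calibration is good to about 2 mm. The wrist camera is an equidistant fisheye: a pixel r from the principal point sees the ray r / f radians off the axis. A picture is of the moment at which its call begins: read the wrist's pose just before it. camera_info takes no time and is no camera call; for the wrist camera it gives the pose at the moment of the call.
A pose or a line that the arm cannot do raises Unreachable and nothing moves.
- sign_off(): hands the job in, once; it reports no verdict.
The state is a dict: "clock": time; "joint_positions": joint angles; "qvel": joint speeds; "effort": joint torques, N m; "tool_pos": TCP position; "eef_rot": TCP orientation; "ft_force": force on the tool from outside, world axes, zero at the start; "torque": the same for the moment, N m; "width": finger opening in m.
Only numpy, scipy, OpenCV 4.12 (cv2) and the standard library are available. Lean on these libraries where they do the work, as an engineer would, in place of code of your own. Each camera call takes 0.05 s, during which the arm holds its last target. There are 200 camera calls.

### The job

Slide the alternator fan hub, standing upright, fully home against both faces of the blue V-block, and gently lower the red dial indicator all the way down to its stop so that its sprung plunger rests on the fan disc. Then turn the hub by its shaft, keeping it in the V, to find the disc's high spot, and leave that spot under the plunger, where the dial needle reads its highest. Press and push gently, and leave everything else on the bench alone.

Things in the scene. Friction and masses are not known exactly. Their poses are not given: they have to be found in the camera images.
- fixture: Checking fixture, fixed: dark plate 330 x 240 x 20 mm, origin under the plate at its centre, z up (plate top at +20 mm); on it the blue V-block (66 mm high above the plate) whose upright 90 degree V opens towards the fixture's -x, and behind it (fixture +x) the guide post with the red indicator carriage.
- v_seat (a point): Point on the axis that the hub has when fully home in the V (touching both faces): above the fixture's origin, 140 mm above the plate's top, i.e. level with rotor_grip. Same axes as the fixture: to go home the hub moves along +x; each V face stands at 45 degrees to x. A push of 2 to 5 N, low on the hub, seats it; high on the shaft it makes the hub lean.
- rotor_grip (a point): Point on the axis of the fan hub's bare round steel shaft (22 mm across, from 110 to 155 mm above the hub's foot), 140 mm above the foot: grip it here. Loose, oiled foot, 0.7 kg, standing upright on the plate at the start, 30 to 65 mm short of home. z along the shaft, upwards; x and y turn with the part.
- press_pad (a point): Centre of the top of the black round pad (34 mm across) on top of the red indicator carriage (block 44 x 36 mm, 108 mm in fixture x from the home axis): press it straight down to lower the indicator. Nothing of the fixture stands higher. With the indicator lowered it is 192 mm above the plate's top.
- indicator (a joint): Travel of the indicator carriage in m: 0 is fully raised, 0.040 fully lowered on its hard, unsprung stop (come to it slowly, about 10 mm/s, and stop on the rise in force); it starts at 0 to 0.012. It has friction and stays where it is left; about 3 to 6 N downwards moves it.
- plunger_tip (a point): Lower end of the thin sprung plunger under the indicator (brass ball tip 7 mm across), 62 mm in fixture +x from the home axis. Spring force 0.4 to 1.4 N over 10 mm of travel.
- needle (a joint): Angle of the red needle on the white 62 mm dial (which looks up and towards fixture +x), rad, growing clockwise: 0 with the plunger free, 0.8 rad per mm the plunger is pushed in. With the hub home and the indicator fully lowered it swings from about 1.1 (low spot under the plunger) to 4.9 (high spot), as a cosine of the hub's turn.
- bearing: Bystander: steel bearing ring 40 mm across, 14 mm high, on a near corner of the plate; leave it.
- spacer: Bystander: brass block 50 x 18 x 16 mm on the other near corner of the plate; leave it.
- screwdriver: Bystander: orange screwdriver on the bench.
- wrench: Bystander: steel wrench on the bench.
- spray: Bystander: blue can 64 mm across, 170 mm tall, on the bench.
- carton_a: Bystander: red carton 100 x 70 x 50 mm on the bench.
- cup: Bystander: dark steel bowl 90 mm across, 50 mm high, on the bench.
- rotor: The fan hub, origin at its foot's centre: ribbed aluminium hub 70 mm across, 70 mm high; bright fan disc 140 mm across, 5 mm thick, its middle 82 mm up; brass collar 32 mm across from the disc to 110 mm up; shaft above. The disc is bent: at the plunger its top rises and falls 2.4 mm either way per turn. Its high spot is unmarked, differs each time, and starts over 70 degrees from the plunger.
Things that resemble listed ones, but are neither listed nor needed, are in the scene too. Leave any pink or turquoise look-alike of the rotor alone.

How it is judged:
By the outcome, as a careful person would: the job done as asked, in the order asked, and still so for the second after the job is handed in, with the robot touching nothing.
It also fails if it takes over 72 s, if anything falls off the work surface, if the arm or the gripper's body presses on something with over 40 N, if the wrist force passes 120 N, or if a joint passes its speed limit or range.

## Working session

There is one attempt and no reset: what is moved stays moved. The work goes in short steps, each a Python script; the robot and the scene stay as the last script left them, time stands still between calls to the robot, and variables do not carry over. Pictures are saved under pics/ and viewed, about 8 in all and at most 12, crops included, and the job is handed in when it is done.

```bash
mkdir -p pics; ls; python3 - <<'E'
from bench import *
import cv2
for n in("scene","top"):
    im=read_camera(n); cv2.imwrite(f"pics/{n}0.png",im); print(n,camera_info(n))
print(camera_info("wrist")); print(observe())
E
```

```text
pics
scene {'vertical_fov': 48.991890632755045, 'cx': 315.7256857026884, 'cy': 197.3749130501453, 'eye': array([ 1.52095316, -0.29509599,  1.32677547]), 'orientation': array([0.28557693, 0.21506122, 0.5449351 , 0.75844593])}
top {'vertical_fov': 45.61657947460098, 'cx': 318.4473708732345, 'cy': 204.44929354554912, 'eye': array([0.42289682, 0.01766404, 1.58022686]), 'orientation': array([-0.01386809,  0.03147885,  0.71347816, -0.69983261])}
{'vertical_fov': 65.70646984690485, 'cx': 316.20460992524045, 'cy': 203.52970954942634, 'eye': array([ 0.26020896, -0.5445718 ,  0.3721524 ]), 'orientation': array([-0.10638496,  0.07610213, -0.57377679,  0.80849917])}
{'clock': 0.1, 'joint_positions': array([-1.32035810e+00,  1.31087396e-01,  1.48919213e+00, -4.70949269e-06,
        1.52301859e+00, -8.54205213e-02]), 'qvel': array([ 0.00147545, -0.00081993, -0.0035825 , -0.00117979, -0.00041853,
        0.00147153]), 'effort': array([ 1.24604074e-03, -5.70952392e+01, -5.01941621e+01, -2.88493402e-04,
        8.16798827e-03, -1.70771369e-05]), 'tool_pos': array([ 0.19763236, -0.56599085,  0.23833634]), 'eef_rot': array([ 8.15346339e-01, -5.78972902e-01, -6.52131954e-04, -5.49429392e-04]), 'ft_force': array([ 0.85552147,  0.52102858, -0.266792  ]), 'torque': array([ 0.0329673 , -0.02039323,  0.04960212]), 'width': 0.08523372118197106}
```

View pics/scene0.png

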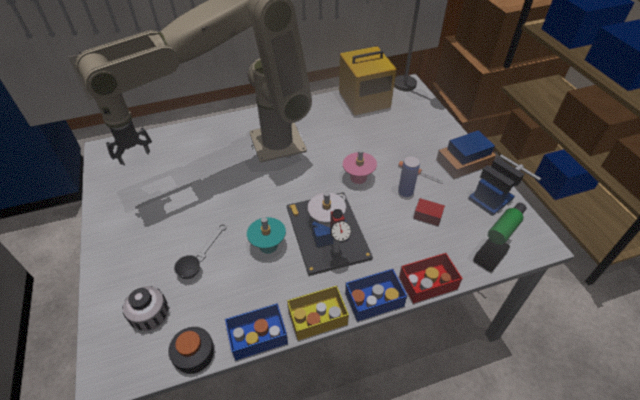

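View pics/top0.png

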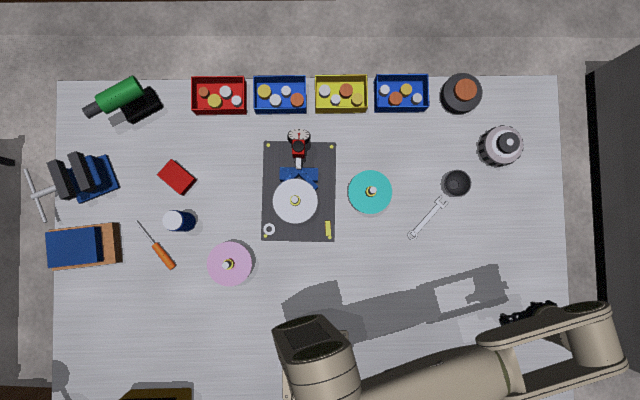

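The candidates in the top view are the bright disc at (295,201) on the dark plate, pink at (231,263) and turquoise at (370,192). The bright one, standing short of the blue V-block on the plate, is the rotor. I'll confirm this in a crop and measure.

```bash
cat > h.py <<'E'
import numpy as np, cv2
from scipy.spatial.transform import Rotation as R
def ray(ci,px):
    px=np.atleast_2d(np.asarray(px,float)); f=200/np.tan(np.radians(ci["vertical_fov"]/2))
    x=(px[:,0]-ci["cx"])/f; y=(px[:,1]-ci["cy"])/f
    return R.from_quat(ci["orientation"]).apply(np.c_[x,-y,-np.ones(len(x))])
def fray(ci,px):
    px=np.atleast_2d(np.asarray(px,float)); f=200/np.tan(np.radians(ci["vertical_fov"]/2))
    d=(px-[ci["cx"],ci["cy"]]); r=np.hypot(*d.T)+1e-9; t=r/f
    return R.from_quat(ci["orientation"]).apply(np.c_[d[:,0]/r*np.sin(t),-d[:,1]/r*np.sin(t),-np.cos(t)])
def onz(ci,px,z,rf=ray):
    d=rf(ci,px); return ci["eye"]+d*((z-ci["eye"][2])/d[:,2])[:,None]
def proj(ci,P,fish=False):
    f=200/np.tan(np.radians(ci["vertical_fov"]/2))
    c=R.from_quat(ci["orientation"]).inv().apply(np.atleast_2d(P)-ci["eye"]); v=np.c_[c[:,0],-c[:,1]]; z=-c[:,2]
    if fish:
        r=np.hypot(*v.T)+1e-12; v=v/r[:,None]*np.arctan2(r,z)[:,None]*f
    else: v=v/z[:,None]*f
    return v+[ci["cx"],ci["cy"]]
E
python3 - <<'E'
from bench import *
from h import *
im=cv2.imread("pics/top0.png"); ci=camera_info("top")
hsv=cv2.cvtColor(im,cv2.COLOR_BGR2HSV)
m=((hsv[...,2]<95)&(hsv[...,1]<70)).astype(np.uint8)
m2=np.zeros_like(m); m2[135:250,255:345]=m[135:250,255:345]
m2[:140,285:315]=0
n,l,s,c=cv2.connectedComponentsWithStats(m2); k=1+s[1:,4].argmax(); print(s[k])
ys,xs=np.where(l==k); P=onz(ci,np.c_[xs,ys],0.02)
r=cv2.minAreaRect(P[:,:2].astype(np.float32)); print(r); print(cv2.boxPoints(r))
# disc
w=((hsv[...,2]>140)&(hsv[...,1]<50)).astype(np.uint8); w2=np.zeros_like(w); w2[175:228,267:325]=w[175:228,267:325]
n,l,s,c=cv2.connectedComponentsWithStats(w2); k=1+s[1:,4].argmax()
cn=max(cv2.findContours((l==k).astype(np.uint8),0,1)[0],key=len); e=cv2.minEnclosingCircle(cn); print(s[k],e, onz(ci,[e[0]],0.104))
a=cv2.resize(im[120:260,240:400],None,fx=4,fy=4,interpolation=2)
cv2.imwrite("pics/crop1.png",a)
E
```

```text
[ 261  140   75  102 4355]
((0.5720028281211853, 0.042358219623565674), (0.23905305564403534, 0.3336523771286011), 87.65845489501953)
[[ 0.40043253 -0.07025261]
 [ 0.7338063  -0.0838844 ]
 [ 0.7435731   0.15496905]
 [ 0.41019934  0.16860084]]
[ 273  179   45   45 1528] ((294.6473693847656, 200.5631561279297), 22.58419418334961) [[0.53085277 0.05368402 0.104     ]]
```

View pics/crop1.png

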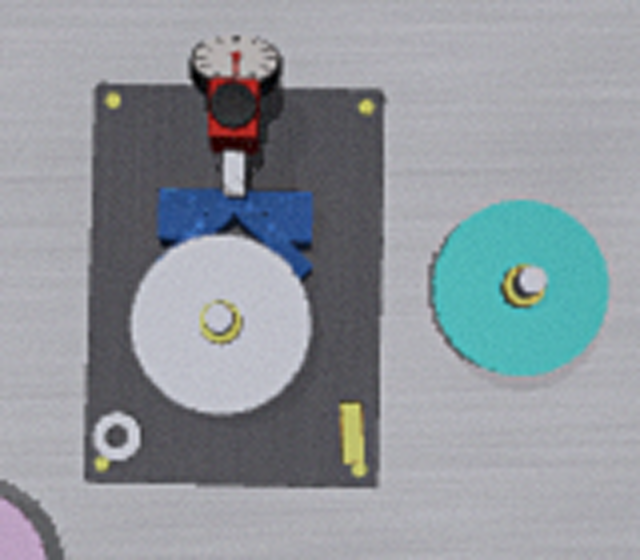

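The crop confirms it: the bright disc at crop (221,322) stands on the plate short of the blue V. The turquoise one at crop (521,288) is off the plate. The dial needle rests at 12 o'clock with its tip at crop (236,55). Next I go above the shaft and take one close look.

```bash
cat >> h.py <<'E'
YAW=-0.0409
U=np.array([np.cos(YAW),np.sin(YAW),0]); V=np.array([-np.sin(YAW),np.cos(YAW),0])
def down(yaw):  # tool down, tool x at this world yaw
    return np.array([np.cos(yaw/2),np.sin(yaw/2),0,0])
E
python3 - <<'E'
from bench import *
from h import *
ct=camera_info("top"); cs=camera_info("scene")
print("shaft top via top", onz(ct,[[295,199.3]],0.175))
print("home proj top", proj(ct,[0.572,0.0424,0.175]))
goto([0.531,0.0535,0.30],down(YAW))
ci=camera_info("wrist"); im=read_camera("wrist"); cv2.imwrite("pics/w1.png",im)
o=observe(); print(o["clock"],o["joint_positions"],o["ft_force"],o["tool_pos"]); print(ci["eye"])
print(proj(ci,[[0.531,0.0535,0.175],[0.572,0.0424,0.175]],True))
s=read_camera("scene"); cv2.imwrite("pics/s1.png",s)
E
```

```text
shaft top via top [[0.5293899  0.05084563 0.175     ]]
home proj top [[297.60598217 184.9260945 ]]
2.6583 [ 2.87981434e-03 -6.69992883e-02  1.58032801e+00 -1.69229473e-04
  1.62846844e+00  4.52608008e-02] [-0.02771105 -0.17279596  0.03501823] [0.53109112 0.05266938 0.29985866]
[0.53445553 0.1183318  0.43364787]
[[315.2173602  198.04716561]
 [362.55421378 208.47530354]]
```

View pics/w1.png

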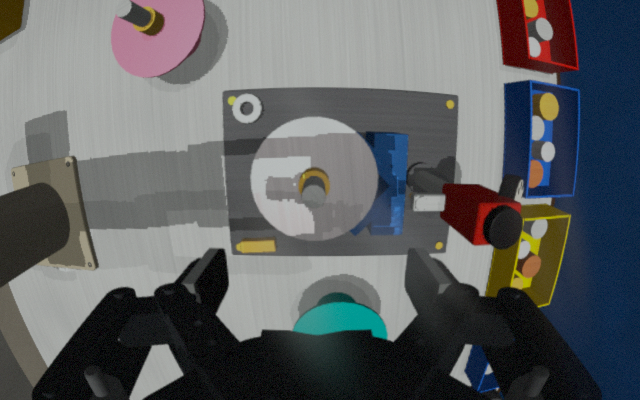

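The wrist view shows the shaft top at about (313,196), against a prediction of (315,198), so the estimate is good. The plate corners are near (223,88), (459,96), (458,254) and (230,252), and the pad is at (502,227). I'll check the plate centre from these, then grip, align sideways and slide towards home until contact.

```bash
python3 - <<'E'
from bench import *
from h import *
ci=camera_info("wrist")
im=cv2.imread("pics/w1.png")
C=onz(ci,[[223,88],[459,96],[458,254],[230,252]],0.02,fray); print(C,C.mean(0)); e=C[1]-C[0]+C[2]-C[3]; print("yaw",np.arctan2(e[1],e[0]))
P=onz(ci,[[502,227]],0.246,fray)[0]; print("pad",P, "home est",P-0.108*U)
print("shaft",onz(ci,[[313,196]],0.175,fray))
h=np.array([0.572,0.0424,0])
servo_line([0.530,0.0527,0.149],feed=0.08)
command_gripper(0.01,25)
def st(t):
    o=observe(); d=o["tool_pos"]-h; print(t,round(o["clock"],2),"fix",d@U,d@V,"z",o["tool_pos"][2],"F",o["ft_force"]@U,o["ft_force"]@V,o["ft_force"][2],"w",o["width"])
    return o
st("gripped")
tgt=h-0.030*U; tgt[2]=0.149
print(servo_line(tgt,feed=0.03,f_stop=6)); st("pre")
tgt=h+0.006*U; tgt[2]=0.149
print(servo_line(tgt,feed=0.012,f_stop=3)); st("contact")
pause(0.2); st("c2")
cv2.imwrite("pics/t2.png",read_camera("top")); cv2.imwrite("pics/w2.png",read_camera("wrist"))
E
```

```text
[[ 0.41077656  0.17380633  0.02      ]
 [ 0.73794087  0.155522    0.02      ]
 [ 0.75028152 -0.08501204  0.02      ]
 [ 0.3978193  -0.0628709   0.02      ]] [0.57420456 0.04536135 0.02      ]
yaw -0.05941189275588569
pad [0.66803245 0.04422587 0.246     ] home est [0.56012277 0.04864183 0.246     ]
shaft [[0.52916857 0.05545147 0.175     ]]
gripped 5.35 fix -0.04243311612183726 0.008567517430763701 z 0.14893760562513872 F -0.13869836605367394 0.5432610970901854 0.3323849550156256 w 0.021060566065977747
False
pre 6.0 fix -0.0297708790451887 -0.00025079269906092607 z 0.14893288000745927 F 0.65452528408429 -0.4139589899584483 -1.473763411114813 w 0.021229309494326214
True
contact 7.95 fix -0.004524329254988924 -6.676550840109233e-05 z 0.14896535570058148 F -1.869630271924342 0.2669604228485879 6.907292965464196 w 0.021683349063280344
c2 8.15 fix -0.004575002502644687 -6.694294719453258e-05 z 0.14892698057015644 F -1.371054010957721 -1.0982379655854437 6.4426208847429045 w 0.020970387229950763
```

```bash
python3 - <<'E'
from bench import *
from h import *
h=np.array([0.572,0.0424,0]); ct=camera_info("top")
for n,p,z in(("apex",[298.5,173.75],.086),("Vmid",[299,171],.086),("pad",[298.5,146],.246)):
    q=onz(ct,[p],z)[0]; print(n,q,(q-h)@U,(q-h)@V)
o=observe(); print(o["ft_force"]@U,o["ft_force"]@V,o["ft_force"],o["torque"])
w=cv2.imread("pics/w2.png"); t=cv2.imread("pics/t2.png")
a=cv2.resize(t[120:260,240:370],(520,560),interpolation=2)
b=w[60:300,200:480]; b=cv2.resize(b,(280,240))
c=np.zeros((560,800,3),np.uint8); c[:,:520]=a; c[:240,520:]=b
cv2.imwrite("pics/c2.png",c)
E
```

```text
apex [0.61686363 0.04053211 0.086     ] 0.04490248829760319 -3.1919070435538096e-05
Vmid [0.62558131 0.03880112 0.086     ] 0.05368365160734263 -0.001405010021285392
pad [0.67515154 0.03670813 0.246     ] 0.10329800651001637 -0.0014693848558450426
-2.025949019887469 -0.573151331408616 [-2.0476901  -0.4898338   5.68652697] [0.01268366 0.11333984 0.00183927]
```

View pics/c2.png

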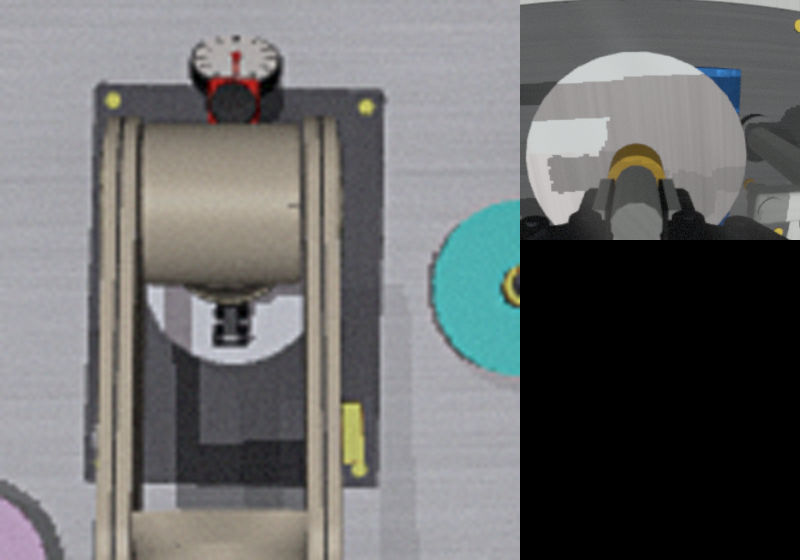

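The view shows the hub at the V and the dial unobstructed in the top camera at crop (236,60). The apex (44.9 mm against 49.5 expected) and the pad (103.3 mm against 108) both put home about 4.6 mm nearer than the plate fit did, which matches the contact. I'll release and push gently, low on the shaft with one pad, so it can self-centre.

```bash
cat >> h.py <<'E'
H=np.array([0.572,0.0424,0])
def st(t,n=6):
    from bench import observe,pause
    F=[];T=[]
    for _ in range(n):
        o=observe(); F.append(o["ft_force"]);T.append(o["torque"]); pause(0.02)
    F=np.mean(F,0);T=np.mean(T,0); d=o["tool_pos"]-H
    print(t,"t%.2f"%o["clock"],"fix mm",np.round([d@U*1e3,d@V*1e3,o["tool_pos"][2]*1e3],2),"F",np.round([F@U,F@V,F[2]],2),"T",np.round(T,3),"w%.4f"%o["width"],"q6 %.2f"%o["joint_positions"][5])
    return o
def P(x,y,z): 
    p=H+x*1e-3*U+y*1e-3*V; p[2]=z*1e-3; return p
E
python3 - <<'E'
from bench import *
from h import *
st("held")
command_gripper(0.032); st("open")
servo_line(P(-4.5,-0.5,143),feed=0.03); st("low")
print(servo_line(P(6,-0.5,143),feed=0.012,f_stop=3.5)); st("push"); o=st("push2")
w=read_camera("wrist"); cv2.imwrite("pics/w3.png",w)
d=o["tool_pos"]-H
servo_line(P(d@U*1e3-3.0,-0.5,143),feed=0.03); st("backed")
E
```

```text
held t8.33 fix mm [-4.5700e+00 -3.0000e-02  1.4894e+02] F [-1.45 -0.31  6.02] T [0.011 0.115 0.003] w0.0213 q6 0.03
open t8.70 fix mm [-5.6000e+00 -4.0000e-02  1.4736e+02] F [-0.21 -0.01  0.04] T [-0.001  0.015 -0.001] w0.0322 q6 0.03
low t9.11 fix mm [ -4.6   -0.5  142.81] F [ 0.18 -0.29  0.42] T [ 0.012  0.001 -0.001] w0.0320 q6 0.02
True
push t9.75 fix mm [ 2.0000e-02 -5.2000e-01  1.4203e+02] F [-0.05  0.09 -0.07] T [ 0.005  0.028 -0.002] w0.0320 q6 0.02
push2 t9.85 fix mm [-1.4000e-01 -4.9000e-01  1.4184e+02] F [-0.12 -0.02  0.12] T [-0.018 -0.019 -0.007] w0.0320 q6 0.02
backed t10.26 fix mm [ -3.16  -0.52 143.06] F [-0.02 -0.05 -0.39] T [ 0.011  0.019 -0.02 ] w0.0322 q6 0.02
```

```bash
python3 - <<'E'
from bench import *
from h import *
servo_line(P(-0.6,-0.5,143),feed=0.03)
for i in range(2):
    print(servo_line(P(5,-0.5,143),feed=0.005,f_stop=4)); o=st("push",3); d=o["tool_pos"]-H
    servo_line(P(d@U*1e3-1,-0.5,143),feed=0.02); st("back",2)
E
```

```text
True
push t11.06 fix mm [ -0.18  -0.5  142.14] F [-0.1   0.16 -0.01] T [-0.008 -0.016 -0.025] w0.0317 q6 0.02
back t11.34 fix mm [ -1.27  -0.49 142.89] F [ 0.19 -0.39  0.83] T [0.027 0.036 0.039] w0.0322 q6 0.02
True
push t11.98 fix mm [ -0.2   -0.51 142.17] F [ 0.56  0.19 -0.29] T [-0.018 -0.024 -0.014] w0.0316 q6 0.02
back t12.27 fix mm [ -1.3   -0.49 142.89] F [0.57 0.66 0.17] T [-0.001 -0.017  0.048] w0.0317 q6 0.02
```

```bash
python3 - <<'E'
from bench import *
from h import *
servo_line(P(-5.1,-0.5,149),feed=0.03)
command_gripper(0.01,20); o=st("grip")
def lim(dx,dy):
    o=observe(); d=(o["tool_pos"]-H)*1e3
    r=servo_line(P(d@U+dx,d@V+dy,149),feed=0.005,f_stop=2.5); print(r); return st("lim %g %g"%(dx,dy),3)
lim(0,3); lim(0,-4); lim(0,4)
E
```

```text
grip t12.99 fix mm [ -4.83  -0.5  149.25] F [-0.28 -0.3   1.93] T [-0.009 -0.241 -0.   ] w0.0213 q6 0.02
True
lim 0 3 t13.35 fix mm [ -4.84  -0.29 149.25] F [-0.72 -1.19  4.71] T [-0.136 -0.078 -0.028] w0.0216 q6 0.03
True
lim 0 -4 t13.78 fix mm [ -4.81  -0.66 149.24] F [-0.38  1.13  3.82] T [ 0.119 -0.128  0.015] w0.0212 q6 0.02
True
lim 0 4 t14.22 fix mm [ -4.78  -0.33 149.24] F [-0.87 -1.2   3.97] T [-0.117 -0.101  0.001] w0.0212 q6 0.03
```

The hub is centred: the symmetric lateral stops are only about 0.35 mm apart, so home is at x≈-4.8, y≈-0.5. Now I lower the indicator.

```bash
python3 - <<'E'
from bench import *
from h import *
servo_line(P(-4.8,-0.5,149),feed=0.02); command_gripper(0.036)
servo_line(P(-4.8,-0.5,185),feed=0.08)
servo_line(P(-4.8,-0.5,280),feed=0.15)
command_gripper(0.0)
servo_line(P(103.2,-0.8,280),feed=0.15)
servo_line(P(103.2,-0.8,264),feed=0.08); st("above",3)
print(servo_line(P(103.2,-0.8,216),feed=0.010,f_stop=12)); st("down",3)
servo_line(P(103.2,-0.8,270),feed=0.1)
for i in range(3): cv2.imwrite(f"pics/d0_{i}.png",read_camera("top"))
cv2.imwrite("pics/sd0.png",read_camera("scene"))
st("up",1)
E
```

```text
above t17.85 fix mm [102.54  -0.76 263.28] F [-0.2  -0.32  0.52] T [-0.017  0.016 -0.012] w0.0002 q6 0.02
True
down t21.75 fix mm [103.26  -0.79 220.61] F [-1.28 -0.09  5.33] T [0.004 0.166 0.007] w0.0001 q6 0.02
up t22.62 fix mm [102.73  -0.82 268.76] F [-0.97 -0.04 -0.25] T [-0.003  0.045  0.038] w0.0000 q6 0.02
```

```bash
python3 - <<'E'
from bench import *
from h import *
servo_line(P(-4.8,-0.5,270),feed=0.2)
q=np.array(solve_ik(P(-4.8,-0.5,270),down(YAW))); q[5]-=2.5
move_joints(q); command_gripper(0.036)
st("rot",1)
servo_line(P(-4.8,-0.5,185),feed=0.15); servo_line(P(-4.8,-0.5,149),feed=0.08)
command_gripper(0.01,25); o=st("grip",3)
t=read_camera("top"); s=read_camera("scene"); cv2.imwrite("pics/top_k0.png",t); cv2.imwrite("pics/scene_k0.png",s)
t0=cv2.imread("pics/top0.png"); s0=cv2.imread("pics/scene0.png")
f=lambda im,y,x:cv2.resize(im[y-20:y+20,x-20:x+20],(380,280+100),interpolation=cv2.INTER_CUBIC)[:, :]
g=lambda a:cv2.resize(a,(300,300))
c=np.vstack([np.hstack([g(f(t0,137,299)),g(f(t,137,299))]),np.hstack([g(f(s0,232,341)),g(f(s,238,341))])])
cv2.imwrite("pics/c3.png",c)
E
```

```text
rot t25.90 fix mm [ -4.79  -0.48 270.03] F [-0.03  0.04 -1.13] T [0.057 0.036 0.031] w0.0360 q6 -2.48
grip t27.53 fix mm [-4.9700e+00 -3.0000e-02  1.4954e+02] F [-4.61  3.12  3.88] T [ 0.627  0.841 -0.02 ] w0.0213 q6 -2.48
```

View pics/c3.png

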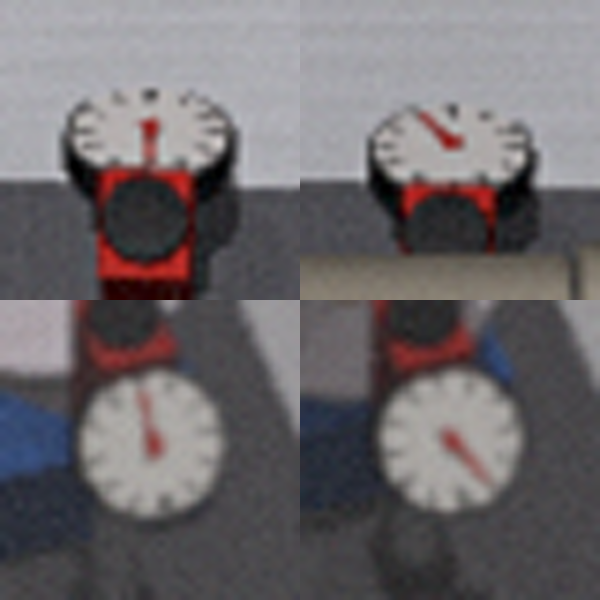

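The dial reads cleanly in both views: needle at 0 at the start, now about 2.6 rad (scene crop hub (455,440), tip (490,485)), so the plunger is on the disc. The grip force shows the shaft sits a little towards +y of the tool, so I'll regrip nearer centre. Then I'll sweep with the needle read automatically.

```bash
python3 - <<'E'
from bench import *
from h import *
for y in (0.6,):
    command_gripper(0.034); servo_line(P(-4.9,y,149),feed=0.03); st("opened",2); command_gripper(0.01,25); o=st("grip y%g"%y,4)
q=np.array(o["joint_positions"])
q[5]+=0.93; move_joints(q); o=st("turned",4)   # jaws along fixture y
command_gripper(0.034); st("opened",2); command_gripper(0.01,25); o=st("regrip",4)
cv2.imwrite("pics/scene_k1.png",read_camera("scene"));cv2.imwrite("pics/top_k1.png",read_camera("top"))
E
cat >> h.py <<'E'
def needle(im,c=(341.5,238),up=None):
    # scene view: red pixels inside the dial; returns clockwise angle from image up
    a=im[225:253,328:356].astype(float); b,g,r=a[...,0],a[...,1],a[...,2]
    gray=a.mean(2); m=cv2.inRange(a.astype(np.uint8),(110,110,110),(255,255,255))
    red=np.clip(r-(b+g)/2,0,None)
    return red,m
E
python3 - <<'E'
from h import *
for n in("scene0","sd0","scene_k0","scene_k1"):
    im=cv2.imread(f"pics/{n}.png"); red,m=needle(im); print(n); ys,xs=np.where(m>0)
    print(xs.min(),xs.max(),ys.min(),ys.max(),xs.mean(),ys.mean()); print(red[:, :].round().astype(int)[4:24,2:26])
E
```

```text
opened t28.20 fix mm [ -4.85   0.56 149.  ] F [-0.07 -0.78 -0.54] T [ 0.023 -0.003 -0.019] w0.0340 q6 -2.47
grip y0.6 t28.52 fix mm [ -5.16   0.8  149.02] F [-2.42  1.16  2.17] T [0.279 0.46  0.053] w0.0212 q6 -2.47
turned t29.48 fix mm [ -5.46   1.48 149.15] F [-3.67  4.06  3.61] T [ 0.711  0.646 -0.032] w0.0210 q6 -1.54
opened t29.79 fix mm [ -4.98   0.55 148.98] F [-0.37 -0.42 -0.17] T [-0.031 -0.021 -0.034] w0.0343 q6 -1.54
regrip t30.11 fix mm [ -5.19   1.   149.07] F [-0.76  1.98  1.24] T [0.3   0.164 0.011] w0.0214 q6 -1.54
scene0
4 22 0 15 12.887029288702928 6.7531380753138075
[[ 0  2  6  6  4  5  5  4  4  7 32 42 18  7  4  7  4  4  4  2  3  0  3  2]
 [ 0  3  4  5  4  4  6  7  4  8 36 67 40 13  6  4  2  5  4  2  4  0  0  1]
 [ 0  4  6  2  3  7  4  5  3  8 35 77 50 17  6  7  7  6  4  6  4  0  0  0]
 [ 0  4  4  6  5  5  4  4  6  4 24 50 34 10  6  2  3  7  4  8  4  2  1  0]
 [ 0  1  4  3  4  6  4  4  3  0  7 18 13  2  2  6  6  4  5  2  2  2  0  2]
 [ 0  2  1  6  3  6  4  4  3  6  7  5  6  4  4  6  6  6  6  4  2  0  0  0]
 [ 0  2  1  4  6  2  3  4  6  2  6  6  5  4  4  6  5  2  5
[... 4936 characters left out ...]
 6  3  6  3  0  2  2  0]
 [ 0  0  4  4 14 36 32 19  8  4  4  4  5  2  4  6  4  6  2  4  1  0  0  0]
 [ 0  0  1  6  7 12  9  6  6  6  5  4  4  6  6  4  6  3  4  4  5  0  0  0]
 [ 0  0  0  0  4  0  4  2  2  4  5  4  4  4  4  4  6  2  4  2  2  4  0  0]
 [ 0  0  0  0  4  6  4  7  3  6  5  4  4  6  4  8  1  3  0  0  0  0  1  0]
 [ 0  0  2  0  0  2  4  5  2  5  7  6  2  2  3  6  2  0  0  0  0  0  2  0]
 [ 2  2  3  1  2  1  2  7  4  2  4  6  0  4  2  4  2  3  2  0  2  4  2  2]
 [ 4  0  0  0  0  0  0  0  0  1  2  4  1  0  0  0  0  1  0  0  2  0  0  2]
 [ 0  0  0  0  0  2  0  0  1  0  0  0  0  2  1  0  2  0  1  0  1  0  4  2]
 [ 0  0  6  0  3  2  0  2  0  0  0  1  0  0  2  0  0  4  0  1  1  2  2  0]]
```

The needle is clear: about 2.5 rad, rising to about 4.1 after a 0.93 rad turn. The peak is therefore about 0.9 rad further the same way. I'll recentre the grip at y≈1.2 and sweep through it, reading the needle.

```bash
cat >> h.py <<'E'
def nang(ims,c=(13.0,11.4)):
    # clockwise angle (rad) of the needle, from its zero direction, in the scene view
    red=np.mean([needle(i)[0] for i in ims],0); red[red<11]=0
    y,x=np.mgrid[:28,:28]; dx,dy=x-c[0],y-c[1]; r=np.hypot(dx,dy); w=red*(r>2)*(r<8.5)
    return (np.arctan2((w*dx/r).sum(),-(w*dy/r).sum())+0.15)%(2*np.pi)
E
python3 - <<'E'
from bench import *
from h import *
import json
ims={n:nang([cv2.imread(f"pics/{n}.png")]) for n in("sd0","scene_k0","scene_k1")}; print(ims)
command_gripper(0.034); servo_line(P(-5.0,1.2,149),feed=0.03); command_gripper(0.01,25); o=st("grip",4)
D=[]
q=np.array(o["joint_positions"])
for k in range(6):
    if k: q[5]+=0.32; move_joints(q); pause(0.15)
    o=st("turn",2); a=nang([read_camera("scene") for _ in range(2)]); D.append([o["joint_positions"][5],a]); print(D[-1])
json.dump(D,open("D.json","w"))
D=np.array(D)
from scipy.optimize import least_squares
f=lambda p:p[0]+1.9*np.cos(D[:,0]-p[1])-D[:,1]
r=least_squares(f,[3,-0.6]); print(r.x,r.fun)
E
```

```text
{'sd0': np.float64(2.7744232686382673), 'scene_k0': np.float64(2.519231487975896), 'scene_k1': np.float64(4.329774144634419)}
grip t31.06 fix mm [ -5.     1.23 149.07] F [-0.17  0.57  0.89] T [ 0.013  0.064 -0.015] w0.0215 q6 -1.54
turn t31.09 fix mm [ -5.     1.27 149.06] F [-0.71 -0.66  1.29] T [0.016 0.082 0.01 ] w0.0212 q6 -1.54
[np.float64(-1.54252059371198), np.float64(4.3872482126124215)]
turn t31.78 fix mm [ -5.     1.16 149.06] F [ 0.08 -0.63  0.77] T [-0.077  0.06  -0.014] w0.0212 q6 -1.23
[np.float64(-1.2251446029411488), np.float64(4.730778679709041)]
turn t32.48 fix mm [ -4.96   1.17 149.07] F [ 0.78 -0.6  -0.25] T [-0.097 -0.005 -0.009] w0.0215 q6 -0.91
[np.float64(-0.9053324647718849), np.float64(4.8866652038392555)]
turn t33.17 fix mm [ -5.02   1.18 149.07] F [ 0.25 -0.56  0.04] T [-0.05  -0.002 -0.022] w0.0213 q6 -0.59
[np.float64(-0.585381161830491), np.float64(4.837011005809125)]
turn t33.86 fix mm [ -5.02   1.21 149.07] F [-0.23 -0.45  0.04] T [-0.082 -0.    -0.048] w0.0211 q6 -0.27
[np.float64(-0.2653649152818127), np.float64(4.595992654975053)]
turn t34.55 fix mm [ -5.08   1.24 149.04] F [ 0.12 -0.42  0.82] T [-0.006  0.027  0.008] w0.0210 q6 0.05
[np.float64(0.05464845559793766), np.float64(4.249900508889344)]
[ 2.98845391 -0.80343635] [ 0.0054686  -0.00878177 -0.00806643  0.00645094  0.02398866 -0.01905999]
```

```bash
python3 - <<'E'
from bench import *
from h import *
o=observe(); q=np.array(o["joint_positions"]); q[5]=-0.803; move_joints(q); pause(0.1); st("peak",4)
def lim(dx,dy):
    d=(observe()["tool_pos"]-H)*1e3
    r=servo_line(P(d@U+dx,d@V+dy,149),feed=0.005,f_stop=2.5); print(r); return st("lim %g %g"%(dx,dy),3)
lim(2,0)
servo_line(P(-5.0,1.2,149),feed=0.01); lim(0,2); lim(0,-3)
servo_line(P(-5.0,1.2,149),feed=0.01); st("mid",3)
print("needle",nang([read_camera("scene") for _ in range(2)]))
command_gripper(0.034); st("released",3)
print("needle",nang([read_camera("scene") for _ in range(3)]))
E
```

```text
peak t35.65 fix mm [ -5.     1.27 149.09] F [ 0.55 -0.27  0.51] T [-0.016  0.018  0.018] w0.0211 q6 -0.80
True
lim 2 0 t35.93 fix mm [ -4.91   1.29 149.06] F [-0.6   0.26  5.19] T [ 0.008  0.078 -0.016] w0.0215 q6 -0.80
True
lim 0 2 t36.52 fix mm [ -4.94   1.58 149.03] F [-0.76 -0.2   4.25] T [ 0.004 -0.043 -0.022] w0.0212 q6 -0.80
True
lim 0 -3 t36.88 fix mm [ -4.94   1.34 149.04] F [ 0.02 -0.05  4.  ] T [ 0.026 -0.008  0.076] w0.0210 q6 -0.80
mid t37.17 fix mm [ -4.92   1.31 149.06] F [-0.66  0.89  4.02] T [ 0.168 -0.076  0.044] w0.0213 q6 -0.80
needle 4.896689102915036
released t37.61 fix mm [ -5.43   1.11 148.42] F [ 0.36 -0.09 -0.23] T [-0.008 -0.002 -0.001] w0.0339 q6 -0.80
needle 4.896529200709707
```

```bash
python3 - <<'E'
from bench import *
from h import *
q=np.array(observe()["joint_positions"]); q[5]=0.04; move_joints(q)
servo_line(P(-5.0,1.2,143),feed=0.03); servo_line(P(-1.2,1.2,143),feed=0.02,f_stop=4); st("near",2)
print(servo_line(P(4,1.2,143),feed=0.005,f_stop=3.5)); o=st("push",3)
d=(o["tool_pos"]-H)*1e3
servo_line(P(-5.0,1.2,143),feed=0.03); st("mid",2)
servo_line(P(-5.0,1.2,190),feed=0.08); servo_line(P(-5.0,1.2,300),feed=0.2)
servo_line(P(-120,1.2,320),feed=0.2); pause(0.5)
s=[read_camera("scene") for _ in range(3)]; print("needle",nang(s)); t=read_camera("top")
c=np.hstack([cv2.resize(s[0][170:290,270:400],(400,370),interpolation=2),cv2.resize(t[115:255,240:370],(400,370),interpolation=2)])
cv2.imwrite("pics/fin.png",c); st("end",2)
E
```

```text
near t39.30 fix mm [ -1.     1.2  143.12] F [-0.16 -0.53 -0.54] T [-0.031 -0.017  0.013] w0.0341 q6 0.04
True
push t40.01 fix mm [  0.83   1.28 142.18] F [-0.11  0.05 -0.21] T [-0.008 -0.014 -0.011] w0.0341 q6 0.04
mid t40.38 fix mm [ -5.2    1.21 142.96] F [ 0.02 -0.27  0.25] T [-0.002 -0.006 -0.013] w0.0338 q6 0.04
needle 4.873796495747211
end t43.28 fix mm [-119.97    1.22  320.05] F [ 0.23 -0.29  0.75] T [0.004 0.006 0.029] w0.0341 q6 0.05
```

View pics/fin.png

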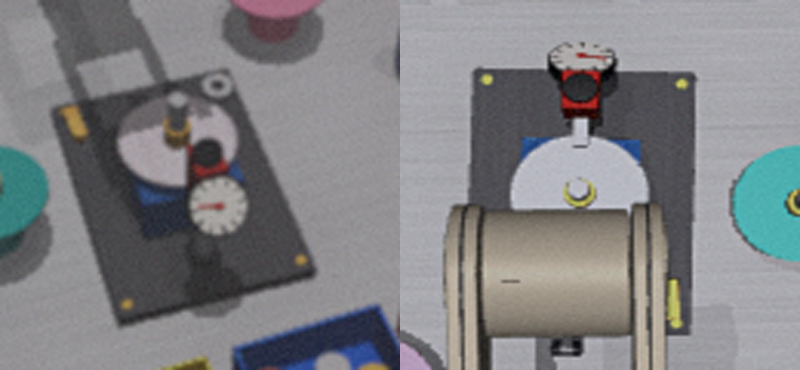

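The final view shows the hub in the V with the indicator over the disc. The needle points to about 9 o'clock in the scene crop at (205,207), 4.87 rad, and the bystanders look untouched.

```bash
python3 -c "
from bench import *
print(sign_off())"
```

```text
the job is handed in; nothing more can be done
None
```

I seated the hub in the V, lowered the indicator onto its stop, and turned the hub so its high spot is under the plunger. The job was handed in at about 43 s of robot time with the gripper clear of everything.

- **Seating:** I slid the hub by its shaft until it met the V, then pushed it home with about 3.5–4 N low on the shaft. It met resistance within about 0.3 mm in the directions I tried before the turn (both sideways) and after it (sideways and inward). A last push ended at the same place to about 0.2 mm.
- **Indicator:** I pressed it down at 10 mm/s until the force rose by 12 N, with the pad about 0.6 mm above its nominal lowered height. I did not press it a second time. The fitted needle swing, centred on 2.99 rad with a 4.89 peak, matches a fully lowered indicator.
- **High spot:** I turned the hub in steps through the peak and fitted a cosine to six needle readings, with residuals under 0.025 rad. I then set the hub to the fitted maximum. The needle read 4.90 rad on release and 4.87 after the last push, against the expected highest of about 4.9.

**Checks that disagreed:**
- My first plate-centre estimate was about 4.7 mm off along the V. I used the contact position instead, which the V apex and the pad supported.
- The first grip for turning was about 1.7 mm off-centre, with roughly 6.8 N on the tool. I recentred it before the sweep, but the first 0.93 rad of turning was done with a still-offset grip.

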